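# Load the rivet feeder and arm it

### The job

Load the rivet feeder: push the green rivet pan up the ramp, sliding it and not lifting it, until its rear edge drops behind the lip at the top. Then arm the feeder: raise the sprung guard on the grey switch box, flip the toggle beneath it fully over towards the guard's hinge, and let the guard drop shut. Leave the dolly, the rivet set and the tin where they stand, and do not bump the hook post with its hanging pliers.

Things in the scene. Friction and masses are not known exactly. Their poses are not given: they have to be found in the camera images.
- ramp: Fixed steel ramp dock. Origin on the table in the middle of its channel; x points up the ramp, y across, z up. Along x (mm): the slope starts at table level at x = -50, rises straight to 32 high at x = 52, is flat to x = 60, then steps down to a level deck 22 high that reaches to an upright end wall at x = 166.
- ramp_lip (a point): Middle of the lip: the sharp top edge at the head of the ramp, at ramp (60, 0, 32) mm. Beyond it the floor drops straight by 10 mm to the deck, 106 mm long, on which the pan must end.
- ramp_mouth (a point): Foot of the slope, at ramp (-50, 0, 0) mm. From here to the end wall run straight side rails, inner faces at y = +-52, tops 55 mm above the table; the other way 30 mm high wings flare out to y about +-87 at x = -111. The floor there is the table.
- pan_center (a point): Centre (17 mm above its underside) of the green rectangular open rivet pan, 90 mm along its own x (the ramp's x when loaded), 88 mm wide, 34 mm high, walls 4 mm, 0.3 to 0.65 kg, loose. It starts flat on the table at the ramp's foot, nearly in line with it.
- switch_box: Fixed grey switch box, 124 x 110 x 75 mm high. Origin on the table right below the toggle's pivot; x points from the guard's lip towards its hinge, z up. The box runs from x = -24 to 100 mm, y = +-55. The toggle pivots on the box's top at (0, 0, 75), turning about y.
- guard_hinge (a point): Middle of the guard's hinge line, which runs along the box's y, at box (20, 0, 81) mm.
- guard (a joint): Opening angle of the sprung steel guard: 0 shut, up to 1.7 rad with the lip lifted. A spring (0.12 Nm shut, 0.2 Nm at 1 rad) always drives it shut; it never stays up by itself. A shell over the toggle, inner width 68 mm, with roof (underside 106 mm above the table), side walls and a front wall at box x = -20, open below and at the hinge end.
- guard_lip (a point): Centre of the guard's rolled front lip, a 10 mm bar 60 mm long along the box's y, ending a flat tongue 60 mm wide and 3 mm thick that stands 22 mm out from the front wall. Shut it lies at box (-42, 0, 107.5) mm, 67 mm from the hinge; lip and tongue overhang the box's front, with free space below down to the table.
- toggle (a joint): Angle of the small steel toggle lever: about 0 at the start (leaning 0.45 rad towards the lip), 0.9 rad is fully thrown (leaning 0.45 rad towards the hinge). Stiff by friction (0.05 Nm), it stays where it is left.
- toggle_tip (a point): Centre of the 10 mm ball at the end of the toggle, 22 mm from its pivot; the stem is 7 mm thick.
- dolly_center (a point): Bystander: cast iron dolly, stepped block 50 x 42 x 80 mm high; point half-way up.
- rivet_set_center (a point): Bystander: nickel rivet set standing upright, 30 mm wide foot, 90 mm high; point half-way up.
- tin_center (a point): Bystander: plain round tin, 52 mm wide, 85 mm high; point half-way up.
- hook_post: Bystander: fixed steel post 14 mm square and 180 mm high on a 50 mm square foot, one of the things beside the switch box. Origin on the table under the post. A hook near its top points along its +x and carries ring-handled pliers that hang edge-on: they and the hook fill x up to 85 mm, y = +-7 mm (rings +-6), from 10 to 185 mm high.
Things that resemble listed ones, but are neither listed nor needed, are in the scene too. What is meant by the part that bears pan_center is not yellow, and is the larger of those in its own colour.

How it is judged:
By the outcome, as a careful person would: the job done as asked, in the order asked, and still so for the second after the job is handed in, with the robot touching nothing.
It also fails if it takes over 64 s, if anything falls off the work surface, if the arm or the gripper's body presses on something with over 40 N, if the wrist force passes 120 N, or if a joint passes its speed limit or range.

### The arm

A 6-joint arm with a two-finger parallel gripper is mounted at the origin on the work surface. World frame = base frame: x ahead of the robot, y to its left, z up, the work surface at z = 0. Lengths are in m, angles in rad, forces in N, time in s.
With the tool pointing down it reaches from about 0.375 to 0.975 m from the base axis. Payload 3.8 kg.
Tool frame: the origin (TCP) lies between the finger pads; the fingertips stand 17 mm ahead of it and the grasp point (between the pads) lies 2 mm behind it; z points along the fingers, x is the direction in which the jaws open and shut, and the axes are right-handed (so a half turn about z gives the same grasp; the last joint's range is limited). The gripper opens to 88 mm and grips with 3 to 60 N. Pads are 18 mm wide; open, the fingers measure 123 mm over their backs; the gripper's body (75 mm by 187 mm) begins 45 mm behind the grasp point.
Start: joints at [-1.273, 0.264, 1.604, -0, 1.274, -0.037], TCP at [0.222, -0.638, 0.256] pointing down, gripper open.
Joint ranges: [-2.63, 2.63], [-0.94, 2.18], [0.31, 2.57], [-1.31, 4.45], [0, 2.66], [-2.55, 2.55]. Speed limits (rad/s): [2.57, 2.57, 3.14, 3.14, 3.14, 3.14].

### API

Orientations are given as a unit quaternion [x, y, z, w].
In Python, from bench import robot, eyes, ticket, finder gives the robot as it stands.
- The arm moves only by the tool servo_tool, never from a script. Its argument "increments" is a list of rows, each a list of 3 entries, a list of its own where there are three numbers: the shift along the world's x, y, z in mm, then the turn, a rotation vector about the world's x, y, z in degrees, then the closure, from 0 (fully open) to 1 (shut). In form: [[[dx, dy, dz], [ax, ay, az], claw], ...]. A call has 1 to 8 rows; each row is the pose to reach, as a shift and turn from the pose commanded when the call began; what a row does not reach only later rows make up. A row lasts 1/12 s, in which the tool goes at most 41.7 mm and 7.16 degrees, less where a joint would pass 70% of its speed; a pose out of reach is approached as far as the arm can. A call with a gripper value outside its range is refused whole. The fingers move at their own pace and stop on an object; "force" is the grip in N (left out, the last holds). Time passes only in rows, so rows that repeat a pose let the fingers close. It gives the time, the measured TCP pose, the force and the opening at its end, in the units of the state.
- robot.get_obs(): the state, without advancing time (a new reading comes with each control period).
- eyes.snapshot(name): name is "side" or "top"; returns (picture, depth): 384x512x3 uint8, blue, green, red; 384x512 float32, m along the optical axis (not along the pixel's ray), 0 where there is no reading.
- eyes.calibration(name): a dict with "vfov" (degrees; the focal length in pixels is half the picture's height over the tangent of half this angle, whatever the lens; pixels are square), "cx", "cy" (the principal point, pixels), "camera_from_world" (4x4, takes a point from world to camera coordinates). Camera axes: x right, y down, z forward; pixel columns grow to the right and rows downward; lengths in m; the calibration is good to about 2 mm. A picture is of the moment at which its call begins. calibration takes no time and is no camera call.
- ticket.hand_in(): hands the job in, once; it reports no verdict.
Trained networks look in the newest picture that a camera, given by its name, has taken for a name from the list of things; names that differ only in an ending like _2 or _b are one class to them, and where a whole thing is asked for, a point or a joint stands for the part that bears it (a point fixed in the world has none). Each returns a list of dicts, best first, with "p" (0 to 1); they miss things now and then, are a little off and sometimes report something else, mostly with a low value. They report only what shows in the picture. A call takes as long as a camera call. They do not tell look-alikes from the thing itself.
- finder.masks_of(camera, thing): "mask" (384x512 bool, what is visible of it) and "pixel" ([column, row] in pixels, amid what is visible of it).
- finder.tip_of(camera, thing): "pixel" ([column, row] in pixels: a listed point, or the origin of a listed thing).
The state is a dict: "time": time; "qpos": joint angles; "joint_velocities": joint speeds; "joint_efforts": joint torques, N m; "tool_pos": TCP position; "tcp_rot": TCP orientation; "force": force on the tool from outside, world axes, zero at the start; "wrist_torque": the same for the moment, N m; "width": finger opening in m.
Only numpy, scipy, OpenCV 4.12 (cv2) and the standard library are available. Lean on these libraries where they do the work, as an engineer would, in place of code of your own. Each camera call takes 0.05 s, during which the arm holds its last target. There are 200 camera calls.

## Working session

There is one attempt and no reset: what is moved stays moved. The work goes in short steps, Python scripts to look and compute and a tool call to move; the robot and the scene stay as the last step left them, time stands still between calls to the robot, and variables do not carry over. Pictures are saved under pics/ and viewed, about 8 in all and at most 12, crops included, and the job is handed in when it is done.

Besides the shell and the picture viewer there is one more tool, called as a command line: name --argument value ..., lists and objects as JSON in quotes. servo_tool: Moves the arm, as the interface text tells. Its arguments: {"type":"object","properties":{"increments":{"type":"array"},"force":{"type":"number"}},"required":["increments"]}

```bash
mkdir -p pics; ls; cat > h.py <<'E'
import numpy as np, cv2
from bench import robot, eyes, ticket, finder
def cal(n):
    c=eyes.calibration(n); f=192/np.tan(np.radians(c["vfov"])/2); return f,c["cx"],c["cy"],np.array(c["camera_from_world"])
def px2w(n,u,v,d):
    f,cx,cy,T=cal(n); p=np.array([(u-cx)/f*d,(v-cy)/f*d,d]); return T[:3,:3].T@(p-T[:3,3])
def ray_z(n,u,v,z):
    f,cx,cy,T=cal(n); R=T[:3,:3]; o=-R.T@T[:3,3]; r=R.T@np.array([(u-cx)/f,(v-cy)/f,1]); return o+r*(z-o[2])/r[2]
def w2px(n,p):
    f,cx,cy,T=cal(n); q=T[:3,:3]@np.asarray(p)+T[:3,3]; return np.array([f*q[0]/q[2]+cx,f*q[1]/q[2]+cy])
def cloud(n,dep):
    f,cx,cy,T=cal(n); v,u=np.mgrid[:384,:512]; P=np.stack([(u-cx)/f*dep,(v-cy)/f*dep,dep],-1)
    return (P-T[:3,3])@T[:3,:3]
E
python3 - <<'E'
from h import *
np.set_printoptions(precision=3,suppress=True)
D={}
for n in("top","side"):
    im,d=eyes.snapshot(n); cv2.imwrite(f"pics/{n}0.png",im); D[n]=d; np.save(f"{n}0.npy",d)
    print(n,cal(n)[:3],"cam",-cal(n)[3][:3,:3].T@cal(n)[3][:3,3])
hz=dict(ramp=0,ramp_lip=.032,ramp_mouth=0,pan_center=.017,switch_box=0,guard_hinge=.081,guard_lip=.1075,toggle_tip=.095,dolly_center=.04,rivet_set_center=.045,tin_center=.0425,hook_post=0)
for n in("top","side"):
    for t,z in hz.items():
        for r in finder.tip_of(n,t)[:3]:
            if r["p"]>.2: print(n,t,round(r["p"],2),np.round(r["pixel"]),ray_z(n,*r["pixel"],z))
print(robot.get_obs())
E
```

```text
pics
top (np.float64(483.94069624573325), 253.83355456508292, 192.30888942750764) cam [ 0.411 -0.     1.378]
side (np.float64(442.845373471517), 254.00526041281802, 187.37331284257485) cam [ 0.51  -0.971  0.839]
top ramp 0.85 [167. 208.] [0.536 0.248 0.   ]
top ramp 0.62 [297. 168.] [ 0.661 -0.124  0.   ]
top ramp 0.32 [379. 152.] [ 0.711 -0.361  0.   ]
top ramp_lip 0.94 [165. 230.] [0.471 0.243 0.032]
top ramp_mouth 0.77 [158. 194.] [0.576 0.274 0.   ]
top pan_center 0.86 [109. 132.] [0.749 0.42  0.017]
top pan_center 0.84 [156. 161.] [0.67  0.281 0.017]
top pan_center 0.78 [202. 131.] [0.76  0.153 0.017]
top switch_box 0.71 [342. 188.] [ 0.604 -0.253  0.   ]
top guard_hinge 0.84 [344. 179.] [ 0.617 -0.244  0.081]
top guard_lip 0.7 [354. 202.] [ 0.554 -0.264  0.107]
top dolly_center 0.84 [311. 221.] [ 0.504 -0.161  0.04 ]
top dolly_center 0.71 [159. 193.] [0.575 0.265 0.04 ]
top rivet_set_center 0.64 [395. 202.] [ 0.561 -0.392  0.045]
top tin_center 0.6 [297. 167.] [ 0.654 -0.119  0.042]
top hook_post 0.85 [379. 154.] [ 0.707 -0.361  0.   ]
side ramp 0.69 [230. 171.] [0.531 0.26  0.
[... 531 characters left out ...]
1 -0.336  0.095]
side dolly_center 0.9 [218. 250.] [ 0.492 -0.153  0.04 ]
side rivet_set_center 0.92 [253. 322.] [ 0.565 -0.38   0.045]
side tin_center 0.62 [278. 240.] [ 0.648 -0.124  0.043]
side hook_post 0.62 [310. 323.] [ 0.699 -0.356  0.   ]
{'time': 1.3, 'qpos': array([-1.273,  0.264,  1.604, -0.   ,  1.274, -0.037]), 'joint_velocities': array([ 0.001, -0.   ,  0.001, -0.   ,  0.002, -0.   ]), 'joint_efforts': array([ -0.   , -50.206, -35.725,   0.073,   0.019,  -0.   ]), 'tool_pos': array([ 0.222, -0.638,  0.256]), 'tcp_rot': array([ 0.815, -0.579, -0.   ,  0.   ]), 'force': array([ 0.266, -0.039,  0.012]), 'wrist_torque': array([ 0.019, -0.009, -0.038]), 'width': 0.08838969813689719}
```

```bash
python3 - <<'E'
import cv2
for n,(x0,x1,y0,y1) in dict(top=(80,420,100,280),side=(170,350,130,350)).items():
    im=cv2.imread(f"pics/{n}0.png")[y0:y1,x0:x1]; s=min(800/im.shape[1],600/im.shape[0])
    cv2.imwrite(f"pics/{n}0c.png",cv2.resize(im,None,fx=s,fy=s,interpolation=cv2.INTER_CUBIC)); print(n,s)
E
```

```text
top 2.3529411764705883
side 2.727272727272727
```

View pics/top0c.png

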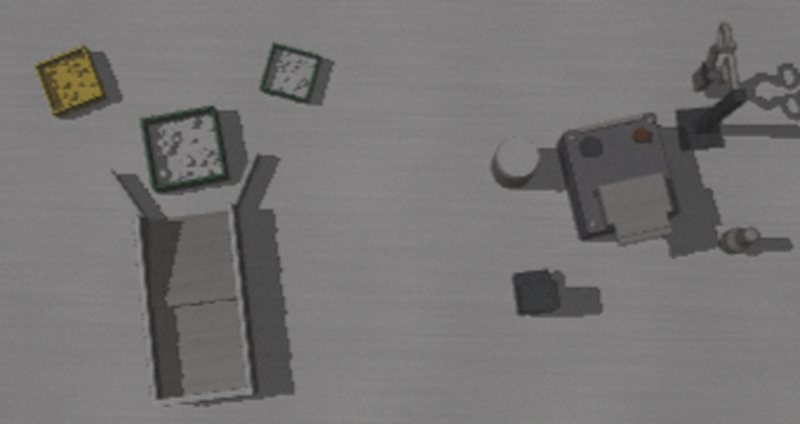

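View pics/side0c.png

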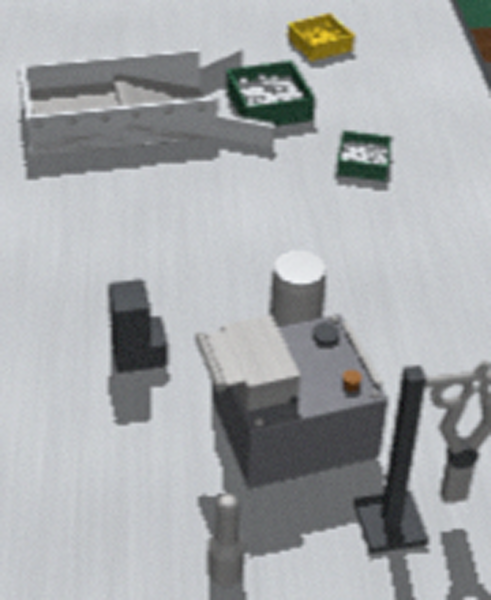

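The green pan sits at the ramp mouth, around top (156,161), and the ramp climbs toward the robot. The switch box is at about (342,185) with its guard lip facing the robot. The post is at its far right, the tin on its left, and the dolly and rivet set are in front. Next I'll fit the poses from depth.

```bash
cat > fit.py <<'E'
from h import *
np.set_printoptions(precision=4,suppress=True)
def rect(P,lab):
    r=cv2.minAreaRect((P[:,:2]*1000).astype(np.float32)); print(lab,len(P),"c",np.round(r[0],1),"size",np.round(r[1],1),"ang",round(r[2],1))
C={n:cloud(n,np.load(f"{n}0.npy")) for n in("top","side")}
def sel(n,x,y,z):
    P=C[n].reshape(-1,3); return P[(P[:,0]>x[0])&(P[:,0]<x[1])&(P[:,1]>y[0])&(P[:,1]<y[1])&(P[:,2]>z[0])&(P[:,2]<z[1])]
for n in C:
    rect(sel(n,(.33,.6),(.15,.36),(.048,.062)),n+" ramp rails")
    rect(sel(n,(.6,.73),(.2,.36),(.026,.045)),n+" pan rim")
    rect(sel(n,(.5,.75),(-.33,-.16),(.068,.08)),n+" box top")
    rect(sel(n,(.5,.75),(-.33,-.16),(.1,.118)),n+" guard top")
    P=sel(n,(.5,.75),(-.33,-.16),(.1,.118)); print("guard z",np.percentile(P[:,2],[5,50,95]))
    rect(sel(n,(.6,.7),(-.16,-.08),(.07,.095)),n+" tin")
    rect(sel(n,(.45,.55),(-.2,-.11),(.03,.09)),n+" dolly")
    rect(sel(n,(.5,.62),(-.45,-.34),(.03,.1)),n+" set")
    rect(sel(n,(.6,.85),(-.5,-.3),(.12,.2)),n+" post+pliers")
    rect(sel(n,(.6,.85),(-.5,-.3),(.003,.02)),n+" post foot")
E
python3 fit.py
```

```text
top ramp rails 533 c [474.5 250. ] size [224.6 121.7] ang 7.8
top pan rim 260 c [657.3 280. ] size [111.2 159.2] ang 0.4
top box top 1157 c [ 604.9 -221.9] size [174.9 166.2] ang 13.0
top guard top 709 c [ 587.2 -255.7] size [71.1 75.2] ang 14.5
guard z [0.1039 0.1083 0.1127]
top tin 272 c [ 648.6 -121.7] size [47.9 49.2] ang 5.8
top dolly 241 c [ 496.7 -147.9] size [48.5 41.8] ang 8.5
top set 108 c [ 563.6 -388.3] size [27.4 23.1] ang 15.0
top post+pliers 280 c [ 742.3 -344.7] size [93.  14.7] ang 9.8
top post foot 628 c [ 725.3 -400.6] size [197.4 247.4] ang 89.7
side ramp rails 396 c [474.8 247.4] size [222.9 125. ] ang 8.6
side pan rim 204 c [657.2 277.5] size [155.3 111.8] ang 89.5
side box top 1178 c [ 605.5 -224.6] size [176.3 168.2] ang 13.7
side guard top 752 c [ 588.9 -257.6] size [71.7 77.5] ang 13.9
guard z [0.1053 0.1089 0.1119]
side tin 273 c [ 650.3 -125.8] size [48.8 49.7] ang 77.5
side dolly 378 c [ 497.3 -151.2] size [47.7 46.7] ang 9.2
side set 239 c [ 565.3 -395. ] size [22.2 25.8] ang 86.9
side post+pliers 614 c [ 745.5 -350.3] size [96.1 17.6] ang 4.2
side post foot 580 c [ 725.4 -398. ] size [247.3 196.8] ang 0.4
```

```bash
cat > fit2.py <<'E'
from fit import *
print('----')
for n in C:
    for t,zr in (("pan_center",(.026,.042)),("guard_lip",(.098,.12)),("switch_box",(.069,.081))):
        for r in finder.masks_of(n,t)[:3]:
            m=r["mask"]; P=C[n][m]; P=P[(P[:,2]>zr[0])&(P[:,2]<zr[1])]
            if len(P)>20: print(round(r["p"],2),end=" "); rect(P,n+" "+t)
E
python3 fit2.py | sed '1,/----/d'
```

```text
0.93 top pan_center 23 c [743.3 418.8] size [65.  62.8] ang 23.7
0.63 top pan_center 191 c [661.6 275. ] size [89.3 90.8] ang 11.4
0.94 top guard_lip 684 c [ 587.3 -255.2] size [69.7 74.9] ang 13.5
0.93 top switch_box 1140 c [ 635.5 -243.4] size [124.3 110.4] ang 13.7
0.62 side pan_center 173 c [665.1 258.4] size [ 88.9 130.8] ang 11.7
0.71 side guard_lip 762 c [ 588.9 -257.6] size [71.7 77.5] ang 13.9
0.72 side switch_box 1172 c [ 636.4 -244.8] size [125.9 114.3] ang 13.7
```

servo_tool --increments '[[[20,36,0],[0,0,-2],1],[[40,72,0],[0,0,-4],1],[[60,108,0],[0,0,-6],1],[[80,144,0],[0,0,-8],1],[[100,180,0],[0,0,-10],1],[[120,216,0],[0,0,-11],1],[[140,252,0],[0,0,-11],1],[[160,288,0],[0,0,-11],1]]' --force 20

```text
time: 2.27
tool_pos: [0.3823, -0.3478, 0.256]
tcp_rot: [0.756, -0.655, 0.0, -0.0]
force: [0.6, 0.1, 0.2]
width: 0.037
```

servo_tool --increments '[[[20,36,0],[0,0,0],1],[[40,72,0],[0,0,0],1],[[60,108,0],[0,0,0],1],[[80,144,0],[0,0,0],1],[[100,180,0],[0,0,0],1],[[120,216,0],[0,0,0],1],[[140,252,0],[0,0,0],1],[[160,288,0],[0,0,0],1]]'

```text
time: 2.93
tool_pos: [0.5425, -0.0595, 0.2561]
tcp_rot: [0.756, -0.655, 0.0, -0.0]
force: [0.4, -0.9, 0.1]
width: 0.0006
```

servo_tool --increments '[[[20,36,0],[0,0,0],1],[[40,72,0],[0,0,0],1],[[60,108,0],[0,0,0],1],[[80,144,0],[0,0,0],1],[[100,180,0],[0,0,0],1],[[120,216,0],[0,0,0],1],[[140,252,0],[0,0,0],1],[[160,288,0],[0,0,0],1]]'

```text
time: 3.6
tool_pos: [0.7024, 0.2285, 0.2557]
tcp_rot: [0.756, -0.655, 0.0, -0.0]
force: [-0.2, 0.3, -0.5]
width: 0.0004
```

servo_tool --increments '[[[22,29,0],[0,0,0],1],[[43,58,0],[0,0,0],1],[[43,58,-40],[0,0,0],1],[[43,58,-80],[0,0,0],1],[[43,58,-120],[0,0,0],1],[[43,58,-160],[0,0,0],1],[[43,58,-200],[0,0,0],1],[[43,58,-226],[0,0,0],1]]'

```text
time: 4.27
tool_pos: [0.7421, 0.2837, 0.0242]
tcp_rot: [0.756, -0.655, -0.002, 0.003]
force: [-0.2, 0.0, -0.4]
width: 0.0005
```

```bash
python3 - <<'E'
from h import *
A=[]
for n in("top","side"):
    im,d=eyes.snapshot(n); A.append(cv2.resize(im[110:260,90:260] if n=="top" else im[120:250,180:340],(400,360),interpolation=cv2.INTER_CUBIC))
cv2.imwrite("pics/a1.png",np.hstack(A)); o=robot.get_obs(); print(o["tool_pos"],o["force"],o["qpos"])
E
```

```text
[0.73933275 0.28262301 0.02120315] [-1.12854694  0.04504601 -0.65493527] [3.33658460e-01 6.74870618e-01 1.46676322e+00 1.31608333e-05
 1.01372157e+00 1.76160732e+00]
```

View pics/a1.png

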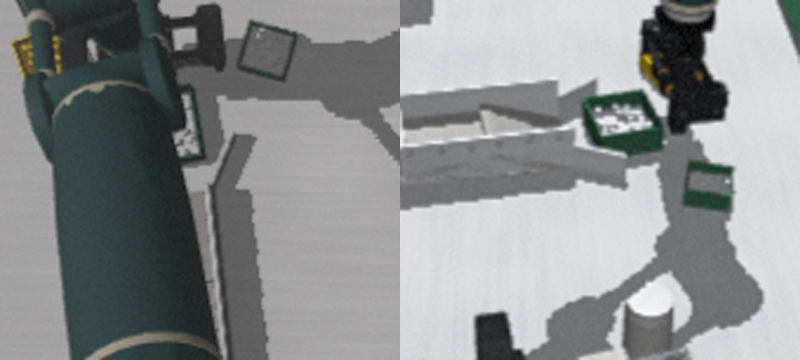

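servo_tool --increments '[[[-5,-1,0],[0,0,0],1],[[-10,-1,0],[0,0,0],1],[[-15,-2,0],[0,0,0],1],[[-20,-2,0],[0,0,0],1]]'

```text
time: 4.7
tool_pos: [0.7264, 0.2831, 0.0336]
tcp_rot: [0.756, -0.655, 0.001, -0.002]
force: [0.5, -0.0, 0.5]
width: 0.0004
```

servo_tool --increments '[[[-8,-1,-1],[0,0,0],1],[[-16,-2,-2],[0,0,0],1],[[-24,-3,-2],[0,0,0],1],[[-32,-4,-2],[0,0,0],1],[[-40,-5,-2],[0,0,0],1],[[-48,-6,-2],[0,0,0],1],[[-56,-7,-2],[0,0,0],1],[[-64,-8,-2],[0,0,0],1]]'

```text
time: 5.37
tool_pos: [0.6651, 0.2757, 0.0317]
tcp_rot: [0.756, -0.655, 0.003, -0.005]
force: [8.9, 1.8, 1.7]
width: 0.0006
```

servo_tool --increments '[[[-8,-1,0],[0,0,0],1],[[-16,-2,0],[0,0,0],1],[[-24,-3,0],[0,0,0],1],[[-32,-4,0],[0,0,0],1],[[-40,-5,0],[0,0,0],1],[[-48,-6,0],[0,0,0],1],[[-56,-7,0],[0,0,0],1],[[-64,-8,0],[0,0,0],1]]'

```text
time: 6.03
tool_pos: [0.6018, 0.2679, 0.0316]
tcp_rot: [0.756, -0.655, 0.004, -0.006]
force: [12.9, 1.4, 4.7]
width: 0.0005
```

```bash
python3 - <<'E'
from h import *
A=[]
for n in("top","side"):
    im,d=eyes.snapshot(n); np.save(f"{n}1.npy",d); A.append(cv2.resize(im[110:260,90:260] if n=="top" else im[120:220,180:310],(400,360),interpolation=cv2.INTER_CUBIC))
cv2.imwrite("pics/a2.png",np.hstack(A)); o=robot.get_obs(); print(o["tool_pos"],o["force"],o["time"])
E
```

```text
[0.60099723 0.26786819 0.03184546] [6.6068343  0.41501778 3.47255842] 6.1333
```

View pics/a2.png

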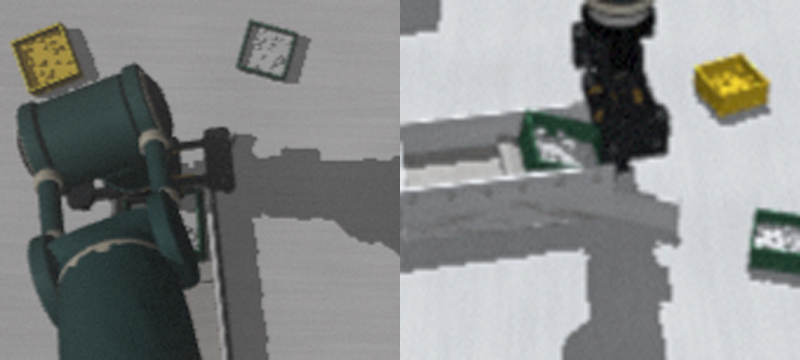

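servo_tool --increments '[[[-8,-1,0],[0,0,0],1],[[-16,-2,2],[0,0,0],1],[[-24,-3,5],[0,0,0],1],[[-32,-4.5,7],[0,0,0],1],[[-40,-5.5,10],[0,0,0],1],[[-48,-7,12],[0,0,0],1],[[-56,-8,15],[0,0,0],1],[[-64,-9,17],[0,0,0],1]]'

```text
time: 6.8
tool_pos: [0.5413, 0.2603, 0.051]
tcp_rot: [0.756, -0.655, 0.005, -0.009]
force: [16.3, 1.3, 7.6]
width: 0.0004
```

```bash
python3 - <<'E'
from h import *
A=[]
for n in("top","side"):
    im,d=eyes.snapshot(n); np.save(f"{n}1.npy",d); A.append(cv2.resize(im[110:260,90:260] if n=="top" else im[120:220,180:310],(400,360),interpolation=cv2.INTER_CUBIC))
cv2.imwrite("pics/a3.png",np.hstack(A)); o=robot.get_obs(); print(o["tool_pos"],o["force"],o["time"])
E
```

```text
[0.54036821 0.26017681 0.05118884] [11.82583606  2.22145901  7.50100552] 6.9
```

View pics/a3.png

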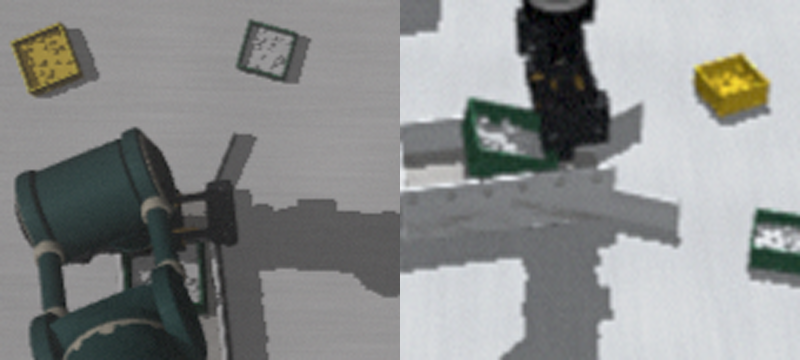

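servo_tool --increments '[[[-8,-1,2],[0,0,0],1],[[-16,-2,4],[0,0,0],1],[[-24,-3.5,6],[0,0,0],1],[[-32,-4.5,7],[0,0,0],1],[[-40,-5.5,7],[0,0,0],1],[[-47,-7,7],[0,0,0],1],[[-52,-7.5,7],[0,0,0],1],[[-56,-8,7],[0,0,0],1]]'

```text
time: 7.57
tool_pos: [0.4779, 0.2501, 0.0533]
tcp_rot: [0.756, -0.655, 0.001, -0.002]
force: [5.6, 1.5, 3.0]
width: 0.0006
```

```bash
python3 - <<'E'
from h import *
A=[]
for n in("top","side"):
    im,d=eyes.snapshot(n); np.save(f"{n}1.npy",d); A.append(cv2.resize(im[110:260,90:260] if n=="top" else im[120:220,180:310],(400,360),interpolation=cv2.INTER_CUBIC))
cv2.imwrite("pics/a4.png",np.hstack(A)); o=robot.get_obs(); print(o["tool_pos"],o["force"],o["time"])
E
```

```text
[0.47736345 0.24993495 0.05284066] [3.60993905 1.35340784 2.67729039] 7.6667
```

View pics/a4.png

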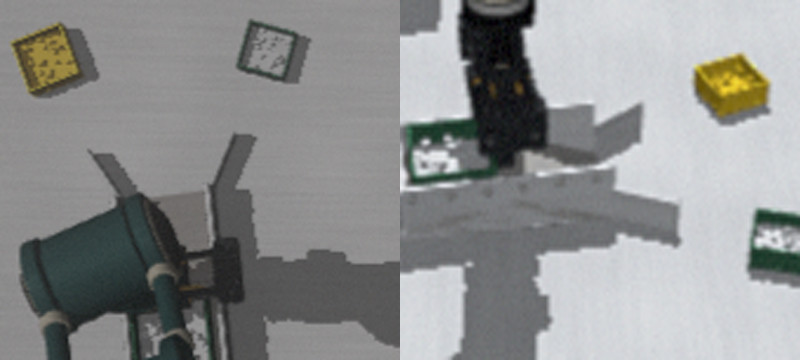

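```bash
cat > pan.py <<'E'
from h import *
u=np.array([-.990,-.141]);w=np.array([.141,-.990]);L=np.array([.4746,.249])
for n in("top","side"):
    im,d=eyes.snapshot(n); P=cloud(n,d); h=cv2.cvtColor(im,cv2.COLOR_BGR2HSV)
    rx=((P[...,:2]-L)@u)*1000+60; ry=(P[...,:2]-L)@w*1000; z=P[...,2]*1000
    g=(h[...,0]>50)&(h[...,0]<95)&(h[...,1]>110)&(rx>20)&(rx<180)&(abs(ry)<50)&(z>25)&(z<80)&(d>0)
    print(n,g.sum())
    for a,b in((40,60),(60,75),(75,95),(95,115),(115,135),(135,150),(150,170)):
        q=g&(rx>=a)&(rx<b)
        if q.sum(): print(a,b,q.sum(),"z",np.percentile(z[q],[10,50,90]).round(1),"rx",rx[q].min().round(1),rx[q].max().round(1),"ry",ry[q].min().round(1),ry[q].max().round(1))
E
python3 pan.py
```

```text
top 0
side 61
60 75 5 z [48.5 54.  56. ] rx 67.9 73.9 ry 18.5 39.5
75 95 19 z [41.1 49.7 53.9] rx 77.5 93.8 ry -49.6 44.0
95 115 12 z [46.6 49.3 52.4] rx 96.1 109.4 ry -48.0 38.5
115 135 14 z [44.8 49.8 55.2] rx 116.3 133.0 ry -48.5 44.8
135 150 10 z [46.1 48.5 53.9] rx 136.1 149.7 ry -49.3 -43.0
150 170 1 z [54.5 54.5 54.5] rx 152.8 152.8 ry -39.5 -39.5
```

servo_tool --increments '[[[12,2,0],[0,0,0],1],[[25,3.5,0],[0,0,0],1],[[25,3.5,35],[0,0,0],1],[[25,3.5,75],[0,0,0],1],[[25,0,115],[0,0,0],1],[[20,-20,150],[0,0,0],1],[[12,-60,165],[0,0,3],1],[[5,-100,168],[0,0,5.5],1]]'

```text
time: 8.43
tool_pos: [0.4831, 0.1505, 0.2227]
tcp_rot: [0.788, -0.616, 0.001, -0.001]
force: [1.6, -1.9, 0.1]
width: 0.0002
```

servo_tool --increments '[[[0,-40,0],[1,-5,0],1],[[0,-80,0],[2,-9,0],1],[[0,-120,0],[3,-14,0],1],[[0,-160,0],[4.5,-18.5,0],1],[[0,-200,0],[6,-24,0],1],[[0,-240,0],[7,-29,0],1],[[0,-280,0],[8,-34,0],1],[[0,-320,0],[9.5,-38.9,0],1]]'

```text
time: 9.1
tool_pos: [0.4806, -0.1135, 0.2163]
tcp_rot: [0.749, -0.587, 0.184, -0.245]
force: [-0.3, 1.0, -0.9]
width: 0.0005
```

```bash
python3 pan.py; python3 - <<'E'
from h import *
from scipy.spatial.transform import Rotation as R
o=robot.get_obs(); print(o["tool_pos"],o["qpos"],o["time"]); M=R.from_quat(o["tcp_rot"]).as_matrix(); print(M)
b=np.radians(13.7); bx=np.array([np.cos(b),np.sin(b),0]);by=np.array([-bx[1],bx[0],0]);z=np.array([0,0,1.])
a=(bx-z)/2**.5; T=np.stack([-by,np.cross(a,-by),a],1)
print("turn needed",np.degrees(R.from_matrix(T@M.T).as_rotvec()))
E
```

```text
top 0
side 15
60 75 8 z [40.  44.8 49.9] rx 71.0 73.7 ry -44.6 14.1
75 95 7 z [45.2 51.2 54.6] rx 76.2 86.8 ry -48.6 -38.6
[ 0.47920789 -0.11548418  0.21424682] [-0.57535285 -0.32613879  2.3695971   0.6640942   0.77179484  0.35220233] 9.2
[[ 0.23671043 -0.79432677  0.55947579]
 [-0.97145352 -0.18419976  0.14949419]
 [-0.01569193 -0.57889156 -0.81525354]]
turn needed [ 1.40692935 -9.56093149 -0.06970095]
```

servo_tool --increments '[[[0,-35,0],[0.7,-5,0],1],[[0,-70,0],[1.4,-9.6,0],1],[[0,-105,0],[1.4,-9.6,0],1],[[0,-140,0],[1.4,-9.6,0],1],[[0,-165,0],[1.4,-9.6,0],1],[[0,-167,-15],[1.4,-9.6,0],1],[[0,-167,-30],[1.4,-9.6,0],1],[[0,-167,-30],[1.4,-9.6,0],1]]'

```text
time: 9.87
tool_pos: [0.4809, -0.2773, 0.1832]
tcp_rot: [0.729, -0.568, 0.234, -0.303]
force: [-0.5, 1.2, 0.0]
width: -0.0
```

```bash
cat > st.py <<'E'
from h import *
from scipy.spatial.transform import Rotation as R
o=robot.get_obs(); M=R.from_quat(o["tcp_rot"]).as_matrix()
b=np.radians(13.7); bx=np.array([np.cos(b),np.sin(b),0]);by=np.array([-bx[1],bx[0],0]);z=np.array([0,0,1.])
a=(bx-z)/2**.5; T=np.stack([-by,np.cross(a,-by),a],1); O=np.array([.599,-.2535,0])
B=np.stack([bx,by,z]); tip=o["tool_pos"]+.017*M[:,2]
print("t",o["time"],"q",o["qpos"].round(2),"turn",np.degrees(R.from_matrix(T@M.T).as_rotvec()).round(1),"tcp",(o["tool_pos"]*1000).round(1))
print("tip in box mm",(B@(tip-O)*1000).round(1),"force box",(B@o["force"]).round(1),"tilt",np.degrees(np.arcsin(-M[2,2])).round(1))
E
python3 st.py
```

```text
t 9.8667 q [-0.97 -0.04  2.28  1.02  0.89 -0.32] turn [-0.2 -0.1 -0.5] tcp [ 480.9 -277.3  183.2]
tip in box mm [-108.4    5.   171.2] force box [-0.2  1.3  0. ] tilt 45.0
```

servo_tool --increments '[[[3,-1,-20],[0,0,0],1],[[6,-2,-40],[0,0,0],1],[[9,-3,-60],[0,0,0],1],[[9,-3,-75],[0,0,0],1],[[9,-3,-85],[0,0,0],1],[[9,-3,-87],[0,0,0],1],[[9,-3,-87],[0,0,0],1],[[9,-3,-87],[0,0,0],1]]'

```text
time: 10.53
tool_pos: [0.4916, -0.2819, 0.1012]
tcp_rot: [0.729, -0.566, 0.238, -0.302]
force: [0.8, -0.1, 0.6]
width: 0.0004
```

```bash
python3 st.py; python3 - <<'E'
from h import *
A=[]
for n in("top","side"):
    im,d=eyes.snapshot(n); A.append(cv2.resize(im[150:240,290:390] if n=="top" else im[220:320,200:311],(400,360),interpolation=cv2.INTER_CUBIC))
cv2.imwrite("pics/a5.png",np.hstack(A))
E
```

```text
t 10.5333 q [-0.96  0.12  2.31  1.19  0.79 -0.56] turn [ 0.2  0.3 -0.5] tcp [ 491.6 -281.9  101.2]
tip in box mm [-99.   -2.1  89.2] force box [ 0.8 -0.3  0.6] tilt 44.8
```

View pics/a5.png

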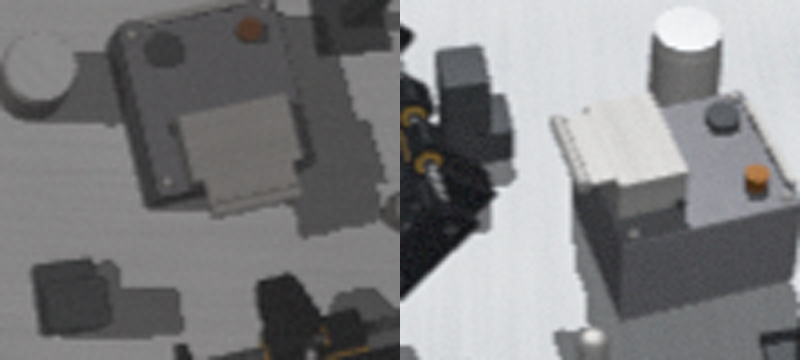

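servo_tool --increments '[[[0,0,-4],[0,0,0],1],[[0,0,-7],[0,0,0],1],[[8,3,-7],[0,0,0],1],[[16,5,-7],[0,0,0],1],[[20,6,-7],[0,0,0],1],[[20,6,-7],[0,0,0],1],[[20,6,-7],[0,0,0],1],[[20,6,-7],[0,0,0],1]]'

```text
time: 11.3
tool_pos: [0.5111, -0.2765, 0.0936]
tcp_rot: [0.729, -0.567, 0.239, -0.301]
force: [-0.5, 0.6, 0.0]
width: 0.0004
```

```bash
python3 st.py
```

```text
t 11.3 q [-0.91  0.15  2.3   1.23  0.76 -0.56] turn [ 0.3  0.3 -0.4] tcp [ 511.1 -276.5   93.6]
tip in box mm [-78.7  -1.5  81.6] force box [-0.4  0.7  0. ] tilt 44.8
```

servo_tool --increments '[[[8,2,-1],[0,0,0],1],[[16,5,-2],[0,0,0],1],[[24,7,-2],[0,0,0],1],[[32,9,-2],[0,0,0],1],[[39,11.5,-2],[0,0,0],1],[[39,11.5,-2],[0,0,0],1],[[39,11.5,-2],[0,0,0],1],[[39,11.5,-2],[0,0,0],1]]'

```text
time: 11.97
tool_pos: [0.5501, -0.2649, 0.0915]
tcp_rot: [0.729, -0.567, 0.238, -0.301]
force: [-0.3, 0.2, -0.2]
width: 0.0002
```

```bash
python3 st.py
```

```text
t 11.9667 q [-0.83  0.19  2.26  1.28  0.71 -0.54] turn [ 0.3  0.3 -0.4] tcp [ 550.1 -264.9   91.5]
tip in box mm [-38.2   0.6  79.5] force box [-0.2  0.2 -0.2] tilt 44.8
```

```bash
cat > sim.py <<'E'
import numpy as np
H=np.array([20,81.])
t=np.linspace(0,2*np.pi,40)
G=np.vstack([np.c_[-62+5*np.cos(t),26.5+5*np.sin(t)],            # lip
  np.c_[np.linspace(-62,-40,23),np.full(23,25.)],np.c_[np.full(60,-43),np.linspace(-5,25,60)],
  np.c_[np.full(60,-40),np.linspace(-5,25,60)],np.c_[np.linspace(-43,-40,5),np.full(5,-5)],np.c_[np.linspace(-40,0,40),np.full(40,25.)]])
def guard(th):
    c,s=np.cos(th),np.sin(th); return np.c_[G[:,0]*c+G[:,1]*s,-G[:,0]*s+G[:,1]*c]+H
def pen(th,tip,ph):
    a=np.array([np.cos(ph),-np.sin(ph)]);n=np.array([np.sin(ph),np.cos(ph)])
    q=guard(th)-tip; L=-q@a; W=q@n
    return ((L>0)&(L<64)&(abs(W)<9.5))|((L>=64)&(abs(W)<38))
def run(way,N=20):
    th=0.; phi_t=-.45
    for k in range(len(way)-1):
        for j in range(1,N+1):
            w=np.array(way[k])+(np.array(way[k+1])-way[k])*j/N; ph=np.radians(w[2]); tip=w[:2]
            ok=[x for x in np.arange(max(0,th-.15),min(1.75,th+.25),.003) if not pen(x,tip,ph).any()]
            if not ok: print("JAM",w.round(1),th); return
            # guard springs shut: go down from th if free, else up to the nearest free
            if not pen(th,tip,ph).any():
                x=th
                while x>0 and not pen(x-.003,tip,ph).any() and x>th-.15: x-=.003
                th=x
            else: th=min([x for x in ok if x>th] or [9]);
            if th>2: print("JAM2",w.round(1)); return
            a=np.array([np.cos(ph),-np.sin(ph)]);n=np.array([np.sin(ph),np.cos(ph)])
            ball=np.array([22*np.sin(phi_t),75+22*np.cos(phi_t)])
            def hit(p):
                b=np.array([22*np.sin(p),75+22*np.cos(p)])-tip; L,W=-b@a,b@n
                return np.hypot(max(-L,0),max(abs(W)-9,0))<5
            while hit(phi_t) and phi_t<.46: phi_t+=.01
        i=np.where(pen(max(th-.006,0),tip,ph))[0]
        part="lip" if len(i) and i[0]<40 else "tongue" if len(i) and i[0]<63 else "wall" if len(i) else "-"
        corner=tip-9*n
        print(way[k+1],"theta",round(np.degrees(th),1),part,"L",(-(guard(th)[i]-tip)@a).round(0)[:1] if len(i) else "","toggle",round(phi_t+.45,2),"low corner",corner.round(0))
if __name__=="__main__":
    run([(-38,80,45),(-38,100,45),(-30,115,45),(-18,128,45),(-8,136,45),(-8,130,65),(-16,120,80),(-25,105,85),(-27,90,85),(-20,90,85),(-3,90,85),(0,90,85)])
E
python3 sim.py
```

```text
(-38, 100, 45) theta 10.8 lip L [13.] toggle 0.0 low corner [-44.  94.]
(-30, 115, 45) theta 24.6 lip L [10.] toggle 0.0 low corner [-36. 109.]
(-18, 128, 45) theta 39.9 lip L [5.] toggle 0.0 low corner [-24. 122.]
(-8, 136, 45) theta 51.7 lip L [1.] toggle 0.0 low corner [-14. 130.]
(-8, 130, 65) theta 50.4 lip L [12.] toggle 0.0 low corner [-16. 126.]
(-16, 120, 80) theta 44.9 lip L [22.] toggle 0.0 low corner [-25. 118.]
(-25, 105, 85) theta 37.1 lip L [35.] toggle 0.0 low corner [-34. 104.]
(-27, 90, 85) theta 34.2 lip L [47.] toggle 0.0 low corner [-36.  89.]
(-20, 90, 85) theta 48.6 wall L [19.] toggle 0.16 low corner [-29.  89.]
(-3, 90, 85) theta 74.8 wall L [30.] toggle 0.91 low corner [-12.  89.]
(0, 90, 85) theta 78.9 wall L [32.] toggle 0.91 low corner [-9. 89.]
```

```bash
python3 - <<'E'
from sim import run
run([(-38,80,45),(-38,100,45),(-28,113,45),(-18,119,50),(-13,121,58),(-15,117,70),(-20,110,80),(-28,100,85),(-29,91,85),(-20,91,85),(-2,91,85),(1,91,85)])
E
```

```text
(-38, 100, 45) theta 10.8 lip L [13.] toggle 0.0 low corner [-44.  94.]
(-28, 113, 45) theta 24.6 lip L [12.] toggle 0.0 low corner [-34. 107.]
(-18, 119, 50) theta 35.2 lip L [14.] toggle 0.0 low corner [-25. 113.]
(-13, 121, 58) theta 41.4 lip L [18.] toggle 0.0 low corner [-21. 116.]
(-15, 117, 70) theta 41.8 lip L [23.] toggle 0.0 low corner [-23. 114.]
(-20, 110, 80) theta 39.9 lip L [30.] toggle 0.0 low corner [-29. 108.]
(-28, 100, 85) theta 33.9 lip L [38.] toggle 0.0 low corner [-37.  99.]
(-29, 91, 85) theta 32.1 lip L [46.] toggle 0.0 low corner [-38.  90.]
(-20, 91, 85) theta 48.8 wall L [18.] toggle 0.16 low corner [-29.  90.]
(-2, 91, 85) theta 76.3 wall L [30.] toggle 0.91 low corner [-11.  90.]
(1, 91, 85) theta 80.3 wall L [31.] toggle 0.91 low corner [-8. 90.]
```

```bash
cat > plan.py <<'E'
import numpy as np, sys
def tcp(w): p=np.radians(w[2]); return np.array([w[0]-17*np.cos(p),w[1]+17*np.sin(p)])
def rows(way,step=7,turn=5):
    b=np.radians(13.7); t0=tcp(way[0]); out=[]
    for A,B in zip(way,way[1:]):
        A,B=np.array(A,float),np.array(B,float); n=int(np.ceil(max(np.linalg.norm(tcp(B)-tcp(A))/step,abs(B[2]-A[2])/turn,1)))
        for j in range(1,n+1):
            w=A+(B-A)*j/n; d=tcp(w)-t0; t=w[2]-way[0][2]
            out.append([[round(d[0]*np.cos(b),1),round(d[0]*np.sin(b),1),round(d[1],1)],[round(-t*np.sin(b),1),round(t*np.cos(b),1),0],1])
    return out
if __name__=="__main__":
    way=eval(sys.argv[1]); r=rows(way); print(len(r)); [print(x) for x in r]
E
python3 plan.py "[(-38,80,45),(-38,100,45),(-28,113,45),(-18,119,50)]"; python3 plan.py "[(-18,119,50),(-13,121,58),(-15,117,70),(-20,110,80)]";python3 plan.py "[(-20,110,80),(-28,100,85),(-29,91,85)]"
```

```text
8
[[np.float64(0.0), np.float64(0.0), np.float64(6.7)], [np.float64(-0.0), np.float64(0.0), 0], 1]
[[np.float64(0.0), np.float64(0.0), np.float64(13.3)], [np.float64(-0.0), np.float64(0.0), 0], 1]
[[np.float64(0.0), np.float64(0.0), np.float64(20.0)], [np.float64(-0.0), np.float64(0.0), 0], 1]
[[np.float64(3.2), np.float64(0.8), np.float64(24.3)], [np.float64(-0.0), np.float64(0.0), 0], 1]
[[np.float64(6.5), np.float64(1.6), np.float64(28.7)], [np.float64(-0.0), np.float64(0.0), 0], 1]
[[np.float64(9.7), np.float64(2.4), np.float64(33.0)], [np.float64(-0.0), np.float64(0.0), 0], 1]
[[np.float64(15.1), np.float64(3.7), np.float64(36.5)], [np.float64(-0.6), np.float64(2.4), 0], 1]
[[np.float64(20.5), np.float64(5.0), np.float64(40.0)], [np.float64(-1.2), np.float64(4.9), 0], 1]
7
[[np.float64(3.3), np.float64(0.8), np.float64(1.7)], [np.float64(-0.9), np.float64(3.9), 0], 1]
[[np.float64(6.7), np.float64(1.6), np.float64(3.4)], [np.float64(-1.9), np.float64(7.8), 0], 1]
[[np.float64(7.1), np.float64(1.7), np.float64(2.7)], [np.float64(-2.8), np.float64(11.7), 0], 1]
[[np.float64(7.5), np.float64(1.8), np.float64(1.8)], [np.float64(-3.8), np.float64(15.5), 0], 1]
[[np.float64(7.9), np.float64(1.9), np.float64(1.0)], [np.float64(-4.7), np.float64(19.4), 0], 1]
[[np.float64(6.8), np.float64(1.7), np.float64(-2.1)], [np.float64(-5.9), np.float64(24.3), 0], 1]
[[np.float64(5.8), np.float64(1.4), np.float64(-5.3)], [np.float64(-7.1), np.float64(29.1), 0], 1]
4
[[np.float64(-3.2), np.float64(-0.8), np.float64(-4.9)], [np.float64(-0.6), np.float64(2.4), 0], 1]
[[np.float64(-6.3), np.float64(-1.5), np.float64(-9.8)], [np.float64(-1.2), np.float64(4.9), 0], 1]
[[np.float64(-6.8), np.float64(-1.7), np.float64(-14.3)], [np.float64(-1.2), np.float64(4.9), 0], 1]
[[np.float64(-7.3), np.float64(-1.8), np.float64(-18.8)], [np.float64(-1.2), np.float64(4.9), 0], 1]
```

servo_tool --increments '[[[0,0,6.5],[0,0,0],1],[[0,0,13],[0,0,0],1],[[0,0,20],[0,0,0],1],[[3,1,24.5],[0,0,0],1],[[6.5,1.5,28.5],[0,0,0],1],[[9.5,2.5,33],[0,0,0],1],[[15,3.5,36.5],[-0.6,2.4,0],1],[[20.5,5,40],[-1.2,4.9,0],1]]'

```text
time: 12.63
tool_pos: [0.57, -0.2603, 0.1314]
tcp_rot: [0.741, -0.578, 0.212, -0.268]
force: [-4.4, 0.4, -0.4]
width: 0.0004
```

```bash
cat > look.py <<'E'
from h import *
import sys
A=[]
for n in("top","side"):
    im,d=eyes.snapshot(n); A.append(cv2.resize(im[150:240,290:390] if n=="top" else im[220:320,200:311],(400,360),interpolation=cv2.INTER_CUBIC))
cv2.imwrite(f"pics/{sys.argv[1]}.png",np.hstack(A))
E
python3 st.py; python3 look.py a6
```

```text
t 12.6333 q [-0.75  0.12  2.19  1.02  0.68 -0.2 ] turn [ 1.5 -4.8 -0.3] tcp [ 570.  -260.3  131.4]
tip in box mm [-18.9   0.3 118.4] force box [-4.1  1.4 -0.4] tilt 50.0
```

View pics/a6.png

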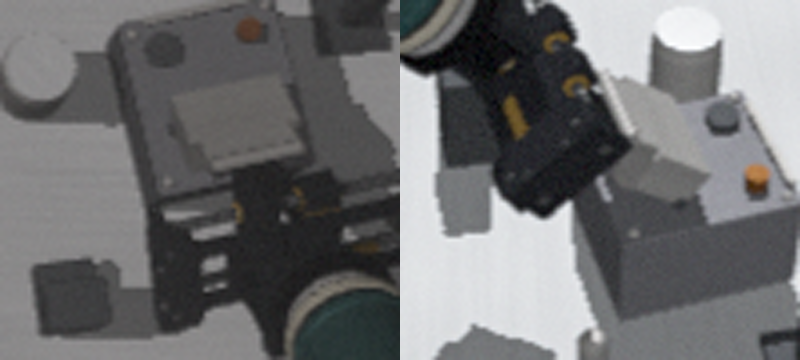

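The guard is riding up on the closed fingers, with the lip near side-crop (615,105). Force is about 4 N. Next I'll rotate the tool upright with the lip on it.

servo_tool --increments '[[[3.5,1,1.5],[-0.9,3.9,0],1],[[6.5,1.5,3.5],[-1.9,7.8,0],1],[[7,1.5,2.5],[-2.8,11.7,0],1],[[7.5,2,2],[-3.8,15.5,0],1],[[8,2,1],[-4.7,19.4,0],1],[[7,1.5,-2],[-5.9,24.3,0],1],[[6,1.5,-5.5],[-7.1,29.1,0],1]]'

```text
time: 13.32
tool_pos: [0.5758, -0.2589, 0.1268]
tcp_rot: [0.786, -0.612, 0.054, -0.069]
force: [-4.6, -0.8, 3.3]
width: 0.0009
```

```bash
python3 st.py
```

```text
t 13.3167 q [-0.52  0.22  1.92  0.16  0.88  0.71] turn [  8.5 -34.   -0.5] tcp [ 575.8 -258.9  126.8]
tip in box mm [-20.8   0.3 110.1] force box [-4.6  0.3  3.3] tilt 80.0
```

servo_tool --increments '[[[-3,-1,-5],[-0.6,2.4,0],1],[[-6.5,-1.5,-10],[-1.2,4.9,0],1],[[-7,-1.5,-14.5],[-1.2,4.9,0],1],[[-7,-1.5,-19],[-1.2,4.9,0],1],[[-7,-1.5,-19],[-1.2,4.9,0],1],[[-7,-1.5,-19],[-1.2,4.9,0],1]]'

```text
time: 13.82
tool_pos: [0.5685, -0.2597, 0.1063]
tcp_rot: [0.789, -0.613, 0.026, -0.036]
force: [-2.2, -0.7, -0.8]
width: 0.0003
```

```bash
python3 st.py; python3 look.py a7;python3 plan.py "[(-29,91,85),(-2,91,85),(0,91,85)]" | grep -o '([-0-9.]*)' | tr '\n' ' '
```

```text
t 13.8167 q [-0.5   0.27  1.9   0.08  0.92  0.77] turn [  9.5 -38.7  -0.6] tcp [ 568.5 -259.7  106.3]
tip in box mm [-29.6   1.2  89.4] force box [-2.3 -0.2 -0.8] tilt 84.9
(6.6) (1.6) (0.0) (-0.0) (0.0) (13.1) (3.2) (0.0) (-0.0) (0.0) (19.7) (4.8) (0.0) (-0.0) (0.0) (26.2) (6.4) (0.0) (-0.0) (0.0) (28.2) (6.9) (0.0) (-0.0) (0.0)
```

View pics/a7.png

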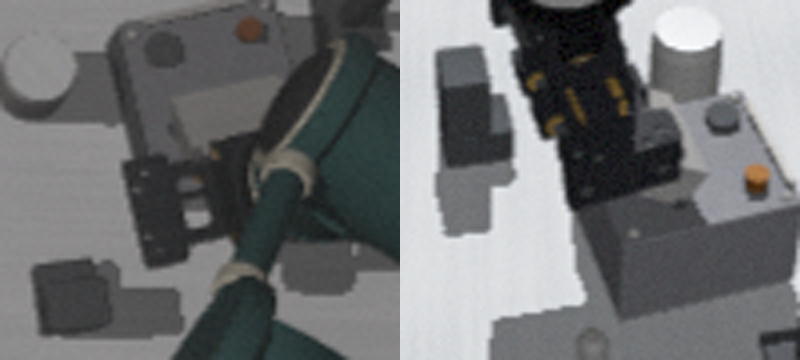

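servo_tool --increments '[[[4,1,1],[0,0,0],1],[[8,2,1],[0,0,0],1],[[12,3,1],[0,0,0],1],[[16,4,1],[0,0,0],1],[[20,5,1],[0,0,0],1],[[24,6,1],[0,0,0],1],[[27,6.5,1],[0,0,0],1],[[27,6.5,1],[0,0,0],1]]'

```text
time: 14.58
tool_pos: [0.5942, -0.2541, 0.1084]
tcp_rot: [0.789, -0.613, 0.026, -0.034]
force: [-11.5, -3.6, 6.7]
width: 0.0005
```

```bash
python3 st.py
```

```text
t 14.5833 q [-0.47  0.3   1.85  0.07  0.93  0.81] turn [  9.6 -38.9  -0.6] tcp [ 594.2 -254.1  108.4]
tip in box mm [-3.3  0.6 91.5] force box [-12.   -0.7   6.7] tilt 85.1
```

servo_tool --increments '[[[1,0,0],[0,0,0],1],[[2,0.5,0],[0,0,0],1],[[2,0.5,0],[0,0,0],1]]'

```text
time: 14.83
tool_pos: [0.5946, -0.254, 0.1084]
tcp_rot: [0.789, -0.613, 0.025, -0.033]
force: [-18.3, -5.1, 9.9]
width: 0.0005
```

```bash
python3 st.py; python3 look.py a8
```

```text
t 14.8333 q [-0.47  0.3   1.85  0.07  0.93  0.81] turn [  9.7 -39.1  -0.6] tcp [ 594.6 -254.   108.4]
tip in box mm [-3.   0.6 91.4] force box [-19.   -0.6   9.9] tilt 85.3
```

View pics/a8.png

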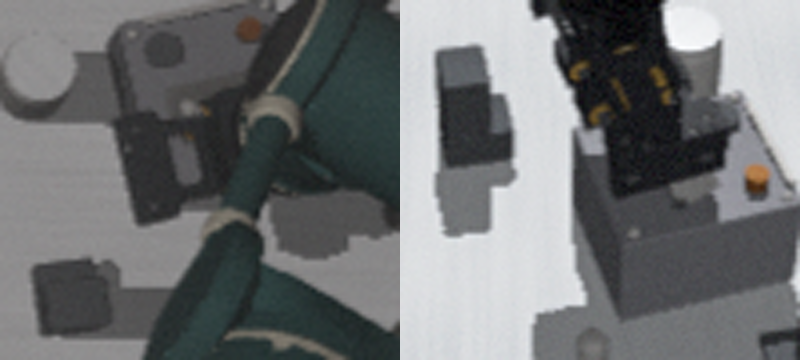

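servo_tool --increments '[[[0,0,1],[0,0,0],1],[[0,0,2],[0,0,0],1],[[0,0,2],[0,0,0],1]]'

```text
time: 15.18
tool_pos: [0.5945, -0.2539, 0.1086]
tcp_rot: [0.789, -0.613, 0.024, -0.033]
force: [-11.8, -5.4, 1.7]
width: 0.0002
```

```bash
python3 st.py
```

```text
t 15.1833 q [-0.47  0.3   1.85  0.07  0.93  0.81] turn [  9.6 -39.1  -0.6] tcp [ 594.5 -253.9  108.6]
tip in box mm [-3.1  0.7 91.7] force box [-12.7  -2.4   1.7] tilt 85.3
```

servo_tool --increments '[[[-4,-1,-1],[0,0,0],1],[[-12,-3,-1],[0,0,0],1],[[-20,-5,-1],[0,0,0],1],[[-28,-7,-1],[0,0,0],1],[[-36,-9,-1],[0,0,0],1],[[-44,-10.5,-1],[0,0,0],1],[[-52,-12.5,-1],[0,0,0],1],[[-60,-14.5,-1],[0,0,0],1]]'

```text
time: 15.85
tool_pos: [0.5384, -0.268, 0.1098]
tcp_rot: [0.789, -0.613, 0.029, -0.036]
force: [-0.2, 0.7, -0.7]
width: 0.0004
```

servo_tool --increments '[[[-15,-4,0],[0,0,0],1],[[-35,-8,0],[0,0,0],1],[[-50,-10,10],[0,0,0],1],[[-60,-10,40],[0,0,0],1],[[-60,-10,80],[0,0,0],1],[[-60,-10,120],[0,0,0],1],[[-60,-10,150],[0,0,0],1],[[-60,-10,150],[0,0,0],1]]'

```text
time: 16.52
tool_pos: [0.4818, -0.2805, 0.2687]
tcp_rot: [0.788, -0.613, 0.036, -0.036]
force: [1.8, 0.1, 1.0]
width: 0.0006
```

```bash
python3 st.py; python3 - <<'E'
from h import *
A=[]
for n in("top","side"):
    im,d=eyes.snapshot(n); np.save(f"{n}0.npy",d); A.append(cv2.resize(im[90:290,80:420] if n=="top" else im[130:350,170:350],(450,300) if n=="top" else (330,400),interpolation=cv2.INTER_CUBIC))
A[0]=cv2.copyMakeBorder(A[0],0,100,0,0,cv2.BORDER_CONSTANT)
cv2.imwrite("pics/a9.png",np.hstack(A))
E
python3 fit.py | egrep "guard|tin|dolly|set|post"; python3 pan.py
```

```text
t 16.5167 q [-0.61 -0.02  1.89  0.07  1.19  0.69] turn [ 10.1 -37.9  -0.3] tcp [ 481.8 -280.5  268.7]
tip in box mm [-118.6    1.4  251.8] force box [ 1.8 -0.3  1. ] tilt 84.2
top guard top 705 c [ 587.4 -256. ] size [70.7 76.2] ang 13.6
guard z [0.1036 0.1081 0.1127]
top tin 278 c [ 648.2 -121.9] size [47.8 48.8] ang 4.3
top dolly 246 c [ 496.5 -148. ] size [48.5 42. ] ang 7.4
top set 100 c [ 564.1 -385.4] size [25.9 20.3] ang 3.7
top post+pliers 279 c [ 742.1 -344.9] size [92.6 15.1] ang 9.5
top post foot 654 c [ 725.  -400.7] size [198.9 248.5] ang 89.6
side guard top 751 c [ 588.4 -256.6] size [72.8 78.1] ang 12.5
guard z [0.1053 0.1089 0.112 ]
side tin 274 c [ 650.1 -126.6] size [49.6 49.1] ang 85.8
side dolly 382 c [ 497.4 -151. ] size [47.7 47.3] ang 8.1
side set 244 c [ 565.2 -395.5] size [22.5 25.7] ang 86.9
side post+pliers 615 c [ 744.6 -348.9] size [94.2 17.8] ang 6.9
side post foot 580 c [ 724.8 -398.1] size [194.3 248.1] ang 89.7
top 0
side 0
```

View pics/a9.png

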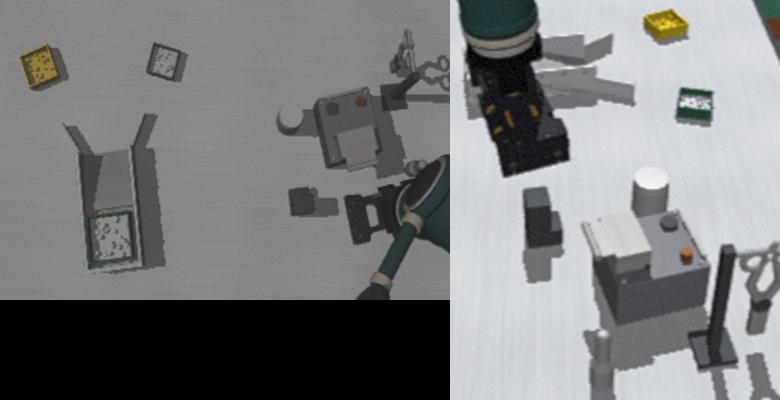

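```bash
python3 - <<'E'
from h import *
u=np.array([-.990,-.141]);w=np.array([.141,-.990]);L=np.array([.4746,.249])
im,d=eyes.snapshot("top"); P=cloud("top",d)
for r in finder.masks_of("top","pan_center"):
    m=r["mask"]; Q=P[m]; rx=(Q[:,:2]-L)@u*1000+60; ry=(Q[:,:2]-L)@w*1000; z=Q[:,2]*1000
    if abs(np.median(rx)-110)>40: continue
    k=(z>48)&(z<63)&(abs(ry)<47); print(r["p"],"mask rx",np.percentile(rx,[1,99]).round(1),"ry",np.percentile(ry,[1,99]).round(1))
    for a,b in((60,75),(75,100),(100,125),(125,145),(145,165)):
        q=k&(rx>a)&(rx<b); print(a,b,q.sum(),np.median(z[q]) if q.any() else None)
E
```

```text
0.61 mask rx [ 68.9 155.9] ry [-50.   40.7]
60 75 51 54.64531474546246
75 100 25 54.145053823921884
100 125 17 53.429396568446684
125 145 19 54.831271414548915
145 165 51 54.47571135579569
```

```bash
python3 -c "
from bench import ticket; print(ticket.hand_in())"
```

```text
the job is handed in; nothing more can be done
None
```

The job is handed in at about 16.6 s on the robot's clock, with both parts done as far as I could check. The one thing I could not see is the toggle, because it sits hidden under the shut guard.

- **Pan:** I pushed the larger green pan up the ramp with closed fingers, sliding it, until its rear edge dropped behind the lip. The last depth check shows the rim level at about 54–55 mm at both ends, where 56 mm is expected on the deck. The rear edge is at ramp x of about 67–69 mm, past the lip at 60 mm.
- **Guard and toggle:** I raised the guard on the fingers, turned the tool upright with the guard resting on it, and pushed the toggle towards the hinge. It met a firm stop at up to about 20 N, at about the position worked out for fully thrown, so I take it as thrown. I then backed out and the guard fell shut; its depth fit matches the one from before it was opened.
- **Bystanders:** The tin, dolly, rivet set, and post with pliers all fit at the same place as at the start, within about 1–3 mm of measurement noise. The gripper ended about 0.25 m up, touching nothing.
- **Checks that failed:** The colour-based pan check found no pan pixels in the top view at any time, and none in the side view at the end, when the arm blocked it. The final pan check uses the network's mask instead, at a confidence of 0.61.

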